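# Pack the two L-shaped spacer plates into their tray

## Robot

A 6-joint arm with a two-finger parallel gripper is mounted at the origin on a cart in front of the work surface, level with it; the furniture and walls round the work are solid. World frame = base frame: x ahead of the robot, y to its left, z up, the work surface at z = 0. Lengths are in m, angles in rad, forces in N, time in s.
With the tool pointing down it reaches from about 0.375 to 0.9 m from the base axis. Payload 3.1 kg.
Tool frame: the origin (TCP) lies where the fingers leave the gripper's body, on its centre line; the fingertips stand 70 mm ahead of it and the grasp point (between the pads) lies 51 mm ahead of it; z points along the fingers, y is the line along which they close (so a half turn about z gives the same grasp; the last joint's range is limited). The gripper opens to 87 mm and grips with 3 to 60 N. Pads are 19 mm wide; open, the fingers measure 117 mm over their backs; the gripper's body (75 mm by 190 mm) begins 51 mm behind the grasp point.
Start: joints at [0.994, 0.527, 1.433, -0, 1.181, -0.178], TCP at [0.243, 0.576, 0.292] pointing down, gripper open.
Joint ranges: [-3.08, 3.08], [-0.75, 2.2], [0.22, 2.44], [-1.43, 4.57], [0, 2.65], [-2.85, 2.85]. Speed limits (rad/s): [2.79, 2.79, 3.14, 3.14, 3.14, 3.14].

## Interface

Orientations are given as a unit quaternion [x, y, z, w].
In Python, from rig import robot gives the robot as it stands.
- The arm moves only by the tool send_rows, never from a script. Its argument "deltas" is text: rows parted by semicolons, each of 7 numbers parted by spaces: the shift along the tool's x, y, z in mm, then the turn, a rotation vector about the tool's x, y, z in degrees, then the opening, from 0 (shut) to 1 (fully open). A call has 1 to 10 rows; each row shifts and turns the commanded pose from where the row before left it, along the tool's axes as they then stand; what a row does not reach is not made up. A row lasts 1/8 s, in which the tool goes at most 62.5 mm and 10.7 degrees, less where a joint would pass 70% of its speed; a pose out of reach is approached as far as the arm can. A call is refused whole if a number of a shift passes 62.5 or a number of a turn 10.7, either way. A call with a gripper value outside its range is refused whole. The fingers move at their own pace and stop on an object; "newtons" is the grip in N (left out, the last holds). Time passes only in rows, so rows that do not move let the fingers close. It gives the time, the measured TCP pose, the force, the opening and the grip force at its end, in the units of the state.
- robot.get_obs(): the state, without advancing time (a new reading comes with each control period).
- robot.camera(name): name is "scene" or "top" or "wrist"; returns a dict with "image" (400x640x3 uint8, red, green, blue), "depth" (400x640 float32, m along the optical axis (not along the pixel's ray), 0 where there is no reading), "fovy" (degrees; the focal length in pixels is half the picture's height over the tangent of half this angle, whatever the lens; pixels are square), "cx", "cy" (the principal point, pixels), "k1" (the pictures are not rectified: a ray, as slopes to the right and down, at radius r is drawn at 1 + k1 r^2 times it, then the intrinsics apply), "rvec" (rotation vector, rad) and "tvec" (3), from world to camera coordinates, as OpenCV has them. Camera axes: x right, y down, z forward; pixel columns grow to the right and rows downward; lengths in m; the calibration is good to about 2 mm. A picture is of the moment at which its call begins.
- robot.hand_in(): hands the job in; it is judged then, once.
Trained networks look in the newest picture that a camera, given by its name, has taken for a name from the list of things; names that differ only in an ending like _2 or _b are one class to them, and where a whole thing is asked for, a point or a joint stands for the part that bears it (a point fixed in the world has none). Each returns a list of dicts, best first, with "p" (0 to 1); they miss things now and then, are a little off and sometimes report something else, mostly with a low value. They report only what shows in the picture. A call takes as long as a camera call. They do not tell look-alikes from the thing itself.
- robot.find_in(camera, thing): "box" ([left, top, right, bottom] in pixels, round what is visible of it).
- robot.cut_out(camera, thing): "region" (400x640 bool, what is visible of it) and "box" ([left, top, right, bottom] in pixels, round what is visible of it).
The state is a dict: "time": time; "q": joint angles; "joint_velocities": joint speeds; "joint_torque": joint torques, N m; "position": TCP position; "tool_rot": TCP orientation; "ft_force": force on the tool from outside, world axes, zero at the start; "moment": the same for the moment, N m; "grip_width": finger opening in m; "grip_force": force on a finger pad.
Only numpy, scipy, OpenCV 4.12 (cv2) and the standard library are available. Lean on these libraries where they do the work, as an engineer would, in place of code of your own. Each camera call takes 0.05 s, during which the arm holds its last target. There are 200 camera calls.

## Task

Put the two L-shaped aluminium spacer plates away in the shallow blue tray: turn them so that they nest into one rectangle and both lie flat on the tray's floor, side by side, neither resting on a wall nor on the other. Let go of them and leave the steel try square where it lies.

Things in the scene. Friction and masses are not known exactly. Their poses are not given: they have to be found in the camera images.
- plate_1_grip (a point): Red square grip post (16x16 mm, 40 mm tall) on a loose L-shaped aluminium plate, 10 mm thick, 0.2 to 0.33 kg. Point: over its centre of mass, 34 mm above its underside, 16 mm below the post's top. z up; x, y along plate edges and post faces. L = 108 mm square, -45 to +63 mm in x and y from here, less the 54 mm square where x and y both exceed +9; full corner at (-45, -45).
- plate_2_grip (a point): The same point, with the same axes, on the second plate, which is identical to the first.
- tray_in (a point): Centre of the inner floor of the fixed blue tray with black corners. z up; inside 138 mm (x) by 192 mm (y); floor 4 mm above the worktop; walls 5 mm thick, 12 mm above the floor. The plates fit only half a turn apart, full corners in opposite tray corners, 10 mm play in every gap: posts then 14 mm (x) and 41 mm (y) from here, each toward its full corner; grip points 34 mm above.
- try_square: Steel try square on the worktop beyond the work, 158 x 104 mm, 13 mm high: also an L, but with a thin blade and no red post. Origin under the middle of its outline. Must stay where it is.
There are look-alikes about, which are no part of the job. Leave any pink look-alike of the part that bears plate_2_grip alone.

How it is judged:
At the end, for the whole second after the job is handed in: Both plates lie inside the tray flat on its floor (grip point 34 mm above the floor within 3 mm, tilt under 0.08 rad, grip point within 45 mm in x and 70 mm in y of the tray's centre), at rest (under 0.02 m/s), and the try square is within 30 mm of where it lay (x of plate_1_grip in the frame of tray_in between -0.045 and 0.045 m and y of plate_1_grip in the frame of tray_in between -0.07 and 0.07 m and z of plate_1_grip in the frame of tray_in between 0.031 and 0.037 m and angle between each of plate_1_grip, plate_2_grip's own z axis and vertical below 0.08 rad and linear speed of each of plate_1, plate_2 below 0.02 m/s and x of plate_2_grip in the frame of tray_in between -0.045 and 0.045 m and y of plate_2_grip in the frame of tray_in between -0.07 and 0.07 m and z of plate_2_grip in the frame of tray_in between 0.031 and 0.037 m and distance of try_square from where it was at the start of the episode below 0.03 m); the robot touches nothing.
It fails at once if the try square is moved by more than 30 mm (distance of try_square from where it was at the start of the episode above 0.03 m).
It also fails if it takes over 72 s, if anything falls off the work surface, if the arm or the gripper's body presses on something with over 40 N, if the wrist force passes 120 N, or if a joint passes its speed limit or range.

## Working session

There is one attempt and no reset: what is moved stays moved. The work goes in short steps, Python scripts to look and compute and a tool call to move; the robot and the scene stay as the last step left them, time stands still between calls to the robot, and variables do not carry over. Pictures are saved under pics/ and viewed, at most 10 in all, crops included, and the job is handed in when it is done.

Besides the shell and the picture viewer there is one more tool, called after "Request:" as name(argument=value, ...) on one line, values as JSON. send_rows: Moves the arm, as the interface text tells. Its arguments: {"type":"object","properties":{"deltas":{"type":"string"},"newtons":{"type":"number"}},"required":["deltas"]}

```bash
mkdir -p pics
cat > h.py <<'E'
import numpy as np, cv2, pickle
from rig import robot
from scipy.spatial.transform import Rotation as R
def world(c,uv,z=None):
    """pixels -> world; z given: intersect plane, else by depth"""
    uv=np.atleast_2d(np.array(uv,float)); f=200/np.tan(np.radians(c['fovy'])/2)
    d=(uv-[c['cx'],c['cy']])/f; s=d.copy()
    for _ in range(20): s=d/(1+c['k1']*(s**2).sum(1,keepdims=True))
    ray=np.c_[s,np.ones(len(s))]; M=cv2.Rodrigues(np.array(c['rvec'],float))[0]; t=np.array(c['tvec'],float).ravel()
    o=-M.T@t; r=ray@M
    if z is None: k=c['depth'][uv[:,1].astype(int),uv[:,0].astype(int)]
    else: k=(z-o[2])/r[:,2]
    return o+r*np.reshape(k,(-1,1))
E
python3 - <<'E'
from h import *
ims=[]
for n in("top","scene"):
    c=robot.camera(n); pickle.dump(c,open(n+'.pkl','wb'))
    cv2.imwrite(f'pics/{n}0.png',c['image'][:,:,::-1])
    for th in("plate_1_grip","tray_in","try_square"):
        for r in robot.find_in(n,th): print(n,th,np.round(r['box']),round(r['p'],2))
o=robot.get_obs();print(o)
E
```

```text
top plate_1_grip [191. 223. 228. 252.] 0.79
top tray_in [267. 211. 326. 260.] 0.64
top try_square [280. 139. 310. 179.] 0.63
scene plate_1_grip [195. 184. 226. 207.] 0.73
scene tray_in [238. 200. 312. 242.] 0.7
scene try_square [320. 169. 341. 200.] 0.62
{'time': 0.4, 'q': array([ 9.93474476e-01,  5.27713010e-01,  1.43286261e+00, -5.11356548e-06,
        1.18142653e+00, -1.78527277e-01]), 'joint_velocities': array([ 0.00125187, -0.00194409, -0.00191776,  0.00052416,  0.00093269,
       -0.00105511]), 'joint_torque': array([ 2.45255319e-05, -4.39504588e+01, -1.76657099e+01,  6.33191038e-02,
        5.29993291e-02, -7.13181680e-05]), 'position': array([0.24262473, 0.57587259, 0.29206553]), 'tool_rot': array([ 1.98077640e-01,  9.80186312e-01, -1.91172458e-04, -7.33522457e-05]), 'ft_force': array([ 0.30296874,  0.23904673, -0.53808236]), 'moment': array([ 0.04516279,  0.02537244, -0.02851111]), 'grip_force': 0.0, 'grip_width': 0.08716043151892965}
```

View pics/top0.png

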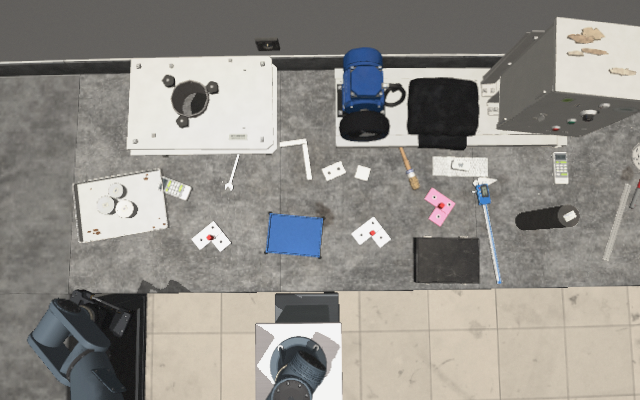

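View pics/scene0.png

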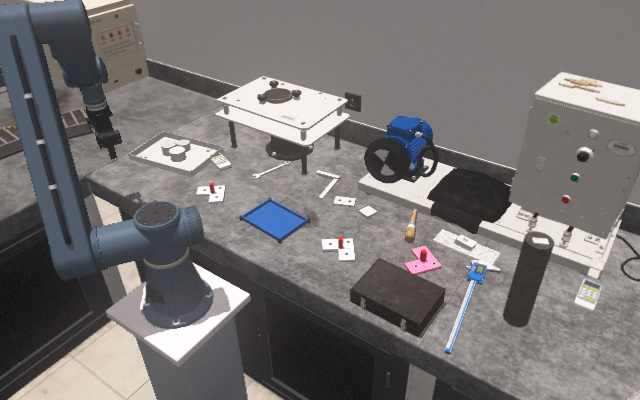

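Run:
```python
from h import *
c=pickle.load(open('top.pkl','rb')); im=c['image'].astype(int)
hsv=cv2.cvtColor(c['image'],cv2.COLOR_RGB2HSV)
f=200/np.tan(np.radians(c['fovy'])/2); print('f',f,'t',c['tvec'])
for n,(x0,y0,x1,y1) in dict(A=(185,215,240,258),B=(345,210,398,256)).items():
    m=np.zeros((400,640),bool); s=hsv[y0:y1,x0:x1]
    red=((s[...,1]>150)&((s[...,0]<8)|(s[...,0]>172))); wh=(s[...,2]>180)&(s[...,1]<40)
    v,u=np.nonzero(red); pr=world(c,np.c_[u+x0,v+y0],.05)
    v,u=np.nonzero(wh|red); pw=world(c,np.c_[u+x0,v+y0],.01)
    print(n,len(pr),'red',pr.mean(0).round(4),'rect',cv2.minAreaRect(pw[:,:2].astype(np.float32)),'L centroid',pw.mean(0).round(4))
    # L template fit
    from scipy.optimize import minimize
    def cost(q):
        a=q[2];d=(pw[:,:2]-q[:2]);x=d@[np.cos(a),np.sin(a)];y=d@[-np.sin(a),np.cos(a)]
        o=np.maximum.reduce([-45e-3-x,-45e-3-y,x-.063,y-.063,np.minimum(x-.009,y-.009)])
        return (np.clip(o+.002,0,None)**2).sum()*1e6
    best=min((minimize(cost,[*pw.mean(0)[:2],a],method='Nelder-Mead') for a in np.arange(0,6.28,.5)),key=lambda r:r.fun)
    print('  fit',best.x[:2].round(4),np.degrees(best.x[2]).round(1),best.fun)
s=hsv[200:270,255:335]; b=(s[...,0]>95)&(s[...,0]<125)&(s[...,1]>120)
v,u=np.nonzero(b); p=world(c,np.c_[u+255,v+200],.012)
print('tray',cv2.minAreaRect(p[:,:2].astype(np.float32)))
v,u=np.nonzero((hsv[135:182,278:313,2]>180)&(hsv[135:182,278:313,1]<50)); p=world(c,np.c_[u+278,v+135],.013)
print('square',p.min(0),p.max(0))
I=c['image'][:,:,::-1]
cv2.imwrite('pics/crop.png',cv2.resize(np.hstack([I[205:265,180:245],I[205:265,340:405],I[175:235,405:470]]),None,fx=4,fy=4,interpolation=2))
```

```text
f 417.7619764610017 t [-0.09577118  0.60781087  1.52499421]
A 19 red [0.4715 0.3181 0.05  ] rect ((0.4782946705818176, 0.3108420968055725), (0.18620739877223969, 0.11070110648870468), 86.23382568359375) L centroid [0.4737 0.3245 0.01  ]
  fit [0.4752 0.3242] 125.4 8804.073019924866
B 13 red [ 0.4821 -0.2762  0.05  ] rect ((0.4701170027256012, -0.2762647569179535), (0.10975798964500427, 0.10931428521871567), 35.955177307128906) L centroid [ 0.4824 -0.2775  0.01  ]
  fit [ 0.4828 -0.278 ] 126.4 236.15222376056255
tray ((0.47831639647483826, 0.010905884206295013), (0.20054961740970612, 0.14696097373962402), 83.84576416015625)
square [ 0.68909054 -0.05451031  0.013     ] [0.8453194  0.06718536 0.013     ]
```

View pics/crop.png

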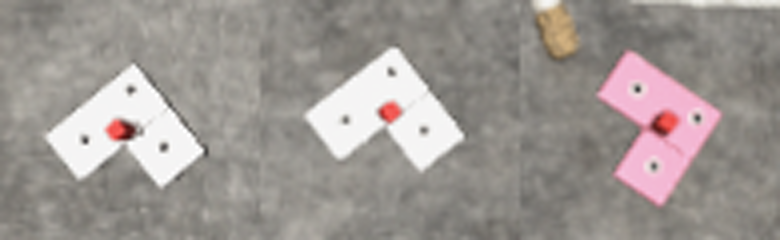

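Candidates: A (211,237) and B (371,233) are bare aluminium Ls with red posts; (439,206) is the pink look-alike and stays. The try square is the thin white L at (295,158). Setting out for A.

Request:
send_rows(deltas="-52 -24.5 10 0 0 0 1;-52 -24.5 10 0 0 0 1;-52 -24.5 10 0 0 0 1;-52 -24.5 10 0 0 0 1;-52 -24.5 10 0 0 0 1;-52 -24.5 10 0 0 0 1;0 0 0 0 0 10.6 1;0 0 0 0 0 10.6 1;0 0 0 0 0 10.6 1;0 0 0 0 0 0 1", newtons=30)

```text
time: 1.65
position: [0.4732, 0.3193, 0.2323]
tool_rot: [0.458, 0.889, 0.0, 0.0]
ft_force: [-0.3, 0.3, 0.0]
grip_width: 0.0868
grip_force: 0.0
```

```bash
cat >> h.py <<'E'
from scipy.optimize import minimize
def tool(o=None):
    o=o or robot.get_obs(); r=R.from_quat(o['tool_rot']).as_matrix()
    return np.array(o['position']),r,np.degrees(np.arctan2(r[1,1],r[0,1]))
def go(x,y,z,psi):
    """tool-frame mm shift (current axes) and tool-z turn (deg) to TCP goal"""
    p,r,a=tool(); print('TCP',p.round(4),'psi',a.round(1),'shift mm',(r.T@(np.array([x,y,z])-p)*1e3).round(1),'turn',-((psi-a+180)%360-180))
def wrist(name):
    c=robot.camera('wrist'); pickle.dump(c,open(name+'.pkl','wb')); cv2.imwrite(f'pics/{name}.png',c['image'][:,:,::-1]); return c
E
python3 - <<'E'
from h import *
c=wrist('w1'); print(robot.get_obs()['time'],c['fovy'],tool()[0],tool()[2])
for r in robot.cut_out('wrist','plate_1_grip'): print(r['box'],r['p'],r['region'].sum())
E
```

```text
1.7 71.75292921678829 [0.47315984 0.31934169 0.23231165] 35.53428885276971
[263.1, 126.2, 358.2, 220.8] 0.65 6285
```

View pics/w1.png

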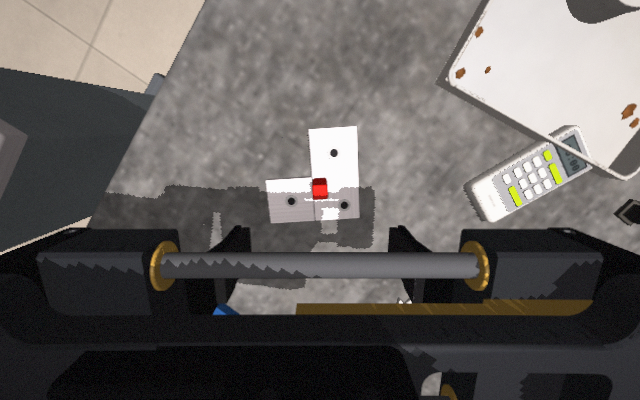

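The close view shows plate A whole: post at (320,189), full corner at lower right (359,219), aligned with the fingers within a couple of degrees.

```bash
cat >> h.py <<'E'
def plate(c,reg,z0=0.):
    hsv=cv2.cvtColor(c['image'],cv2.COLOR_RGB2HSV)
    reg=cv2.morphologyEx(reg.astype(np.uint8),cv2.MORPH_CLOSE,np.ones((5,5)))>0
    red=(hsv[...,1]>150)&((hsv[...,0]<8)|(hsv[...,0]>172))&(cv2.dilate(reg.astype(np.uint8),np.ones((15,15)))>0)
    v,u=np.nonzero(red); w=world(c,np.c_[u,v]); top=w[w[:,2]>z0+.046]; print('post top',len(top),np.median(top,0).round(4) if len(top) else '', 'mid',((top.max(0)+top.min(0))/2).round(4) if len(top) else '')
    v,u=np.nonzero(reg&~red); pw=world(c,np.c_[u,v],z0+.01)
    X,Y=np.meshgrid(*[np.arange(-.08,.081,.002)]*2)
    def cost(q):
        a=q[2];d=pw[:,:2]-q[:2];x=d@[np.cos(a),np.sin(a)];y=d@[-np.sin(a),np.cos(a)]
        o=np.maximum.reduce([-45e-3-x,-45e-3-y,x-.063,y-.063,np.minimum(.009-x,.009-y)*-1])
        return (np.clip(o+.001,0,.006)**2).mean()*1e6
    b=min((minimize(cost,[*pw.mean(0)[:2],a],method='Nelder-Mead') for a in np.arange(0,6.28,.4)),key=lambda r:r.fun)
    print('L fit',b.x[:2].round(4),'yaw',(np.degrees(b.x[2])%360).round(1),'cost',round(b.fun,3)); return b.x
E
python3 - <<'E'
from h import *
c=pickle.load(open('w1.pkl','rb')); r=robot.cut_out('wrist','plate_1_grip')[0]
q=plate(c,r['region']); go(q[0],q[1],.085,np.degrees(q[2])-90)
E
```

```text
post top 216 [0.4705 0.3244 0.0501] mid [0.4706 0.3244 0.0497]
L fit [0.4597 0.3341] yaw 214.0 cost 21.057
TCP [0.473  0.3194 0.2323] psi 35.5 shift mm [ 19.7  -2.3 147.3] turn -88.48003370855395
```

```bash
sed -i 's/np.minimum(.009-x,.009-y)\*-1/np.minimum(x-.009,y-.009)/' h.py
python3 - <<'E'
from h import *
c=pickle.load(open('w1.pkl','rb')); r=robot.cut_out('wrist','plate_1_grip')[0]
q=plate(c,r['region']); go(.4706,.3243,.085,np.degrees(q[2])-90)
E
```

```text
post top 216 [0.4705 0.3244 0.0501] mid [0.4706 0.3244 0.0497]
L fit [0.4708 0.3244] yaw 128.8 cost 0.016
TCP [0.4731 0.3194 0.2323] psi 35.5 shift mm [  5.4   0.8 147.3] turn -3.2911430427025152
```

Request:
send_rows(deltas="5.4 0.8 27 0 0 -3.3 1;0 0 40 0 0 0 1;0 0 40 0 0 0 1;0 0 30 0 0 0 0.6;0 0 10 0 0 0 0.5;0 0 0 0 0 0 0;0 0 0 0 0 0 0;0 0 0 0 0 0 0;0 0 0 0 0 0 0;0 0 0 0 0 0 0", newtons=40)

```text
time: 3.1
position: [0.4708, 0.3243, 0.0857]
tool_rot: [0.433, 0.901, 0.0, 0.0]
ft_force: [0.1, 0.1, -0.4]
grip_width: 0.0252
grip_force: 0.0
```

Run:
```python
from h import *
o=robot.get_obs();print(o['grip_width'],o['grip_force'],tool(o)[0],tool(o)[2])
```

```text
0.025168643088612375 0.0 [0.47076598 0.32427026 0.08569114] 38.654661994561515
```

Request:
send_rows(deltas="0 0 0 0 0 0 0;0 0 0 0 0 0 0;0 0 0 0 0 0 0;0 0 -10 0 0 0 0;0 0 -40 0 0 0 0;0 0 -50 0 0 0 0;0 0 -40 0 0 0 0;0 0 0 0 0 0 0")

```text
time: 4.1
position: [0.4722, 0.325, 0.2288]
tool_rot: [0.433, 0.901, 0.003, 0.003]
ft_force: [1.1, -0.1, -2.8]
grip_width: 0.0155
grip_force: 40.0
```

Run:
```python
from h import *
o=robot.get_obs();print(o['grip_width'],o['grip_force'],o['ft_force'],o['moment']);
# tray target: B-half (A at rel 180)
th=np.radians(-6.2); C=np.array([.4783,.0109]); M=np.array([[np.cos(th),-np.sin(th)],[np.sin(th),np.cos(th)]])
t=C+M@[.014,.041]; print(t); go(t[0],t[1],.20,180-6.2-90)
```

```text
0.015507219574368746 39.97934455052018 [ 1.13514235 -0.06269518 -2.78712388] [-0.03344908  0.02652294  0.00116081]
[0.49664609 0.0501482 ]
TCP [0.4722 0.325  0.2288] psi 38.7 shift mm [-229.8 -152.9   28.1] turn -45.139254537471004
```

Request:
send_rows(deltas="-46 -30.6 0 0 0 0 0;-46 -30.6 0 0 0 0 0;-46 -30.6 0 0 0 0 0;-46 -30.6 0 0 0 0 0;-46 -30.6 0 0 0 0 0;0 0 0 0 0 -10.5 0;0 0 0 0 0 -10.5 0;0 0 0 0 0 -10.5 0;0 0 0 0 0 -10.5 0;0 0 0 0 0 -3.2 0")

```text
time: 5.35
position: [0.4936, 0.0491, 0.2238]
tool_rot: [0.052, 0.999, 0.0, -0.002]
ft_force: [0.4, -0.1, -2.3]
grip_width: 0.0155
grip_force: 40.0
```

```bash
cat >> h.py <<'E'
def tray(c):
    hsv=cv2.cvtColor(c['image'],cv2.COLOR_RGB2HSV)
    b=(hsv[...,0]>95)&(hsv[...,0]<125)&(hsv[...,1]>120)
    v,u=np.nonzero(b); w=world(c,np.c_[u,v]); k=(w[:,2]>.0)&(w[:,2]<.022)&(np.abs(w[:,0]-.478)<.13)&(np.abs(w[:,1]-.011)<.15); w=w[k]
    rim=w[w[:,2]>.0135]; print('rim',len(rim),cv2.minAreaRect(rim[:,:2].astype(np.float32)),'floor z',np.median(w[:,2]))
    return w
E
python3 - <<'E'
from h import *
print(robot.get_obs()['time']); c=wrist('w2'); tray(c); tray(robot.camera('top')); print(tool()[0],tool()[2])
E
```

```text
5.35
rim 1535 ((0.4670228958129883, 0.012456052005290985), (0.20245593786239624, 0.12999354302883148), 84.7602767944336) floor z 0.0044253905653182934
rim 59 ((0.4782136082649231, 0.010607145726680756), (0.19907136261463165, 0.14352640509605408), 84.22504425048828) floor z 0.004819916356543552
[0.49369876 0.04910258 0.22390346] 83.83943717091239
```

View pics/w2.png

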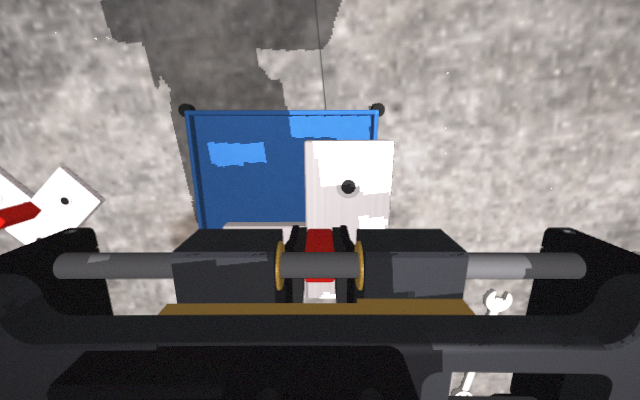

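The wrist view shows the held plate over the tray's left half, arm edges parallel to the tray walls (near wall at row 113, corners (187,109), (377,109)). Offsets are within the play; lowering.

Request:
send_rows(deltas="-1 1.7 20 0 0 -0.6 0;0 0 40 0 0 0 0;0 0 35 0 0 0 0;0 0 15 0 0 0 0;0 0 0 0 0 0 0")

```text
time: 6.08
position: [0.4953, 0.0506, 0.1142]
tool_rot: [0.049, 0.999, 0.0, -0.001]
ft_force: [-0.0, -0.7, -2.6]
grip_width: 0.0154
grip_force: 40.0
```

Run:
```python
from h import *
o=robot.get_obs();print(o['ft_force'],o['grip_width']);go(.4948,.0507,.089,84.5)
```

```text
[-0.02765671 -0.69455665 -2.56119682] 0.015400955578860943
TCP [0.4953 0.0506 0.1142] psi 84.4 shift mm [ 0.4  0.  25.2] turn -0.07705091216513438
```

Request:
send_rows(deltas="0 0 8 0 0 0 0;0 0 8 0 0 0 0;0 0 6 0 0 0 0;0 0 2 0 0 0 0;0 0 0 0 0 0 0")

```text
time: 6.7
position: [0.4959, 0.0506, 0.0912]
tool_rot: [0.048, 0.999, 0.0, -0.0]
ft_force: [-0.7, 0.3, -1.8]
grip_width: 0.0158
grip_force: 40.0
```

Request:
send_rows(deltas="0 0 1.5 0 0 0 0;0 0 0 0 0 0 0;0 0 0 0 0 0 0.3;0 0 0 0 0 0 0.4;0 0 0 0 0 0 0.4;0 0 0 0 0 0 0.4;0 0 -20 0 0 0 0.5;0 0 -40 0 0 0 1;0 0 -45 0 0 0 1;0 0 -45 0 0 0 1")

```text
time: 7.95
position: [0.4956, 0.0506, 0.241]
tool_rot: [0.048, 0.999, 0.0, -0.0]
ft_force: [-0.2, 0.0, -0.3]
grip_width: 0.0658
grip_force: 0.0
```

Run:
```python
from h import *
o=robot.get_obs();print(o['grip_width'],o['time']);go(.482,-.277,.232,36.5)
```

```text
0.06575030641595109 7.95
TCP [0.4956 0.0506 0.241 ] psi 84.4 shift mm [ -18.1 -327.4    9. ] turn 47.94797342268686
```

Request:
send_rows(deltas="-3 -54.5 1.5 0 0 0 1;-3 -54.5 1.5 0 0 0 1;-3 -54.5 1.5 0 0 0 1;-3 -54.5 1.5 0 0 0 1;-3 -54.5 1.5 0 0 0 1;-3 -54.5 1.5 0 0 0 1;0 0 0 0 0 10.6 1;0 0 0 0 0 10.6 1;0 0 0 0 0 10.6 1;0 0 0 0 0 10.6 1")

```text
time: 9.2
position: [0.482, -0.2765, 0.2306]
tool_rot: [0.409, 0.912, 0.0, -0.0]
ft_force: [0.1, -0.1, 0.6]
grip_width: 0.0866
grip_force: 0.0
```

Run:
```python
from h import *
c=wrist('w3'); r=robot.cut_out('wrist','plate_1_grip')
for x in r: print(x['box'],x['p'])
q=plate(c,r[0]['region']); go(q[0],q[1],.085,np.degrees(q[2])-90)
# plate A in tray, from top camera
c=robot.camera('top')
for x in robot.cut_out('top','plate_1_grip'):
    print(x['box'],round(x['p'],2))
    if 260<x['box'][0]<330: plate(c,x['region'],.004)
```

```text
[507.7, 1.0, 567.8, 34.8] 0.84
post top 0  mid 
L fit [ 0.535  -0.0033] yaw 0.0 cost 0.0
TCP [ 0.482  -0.2765  0.2306] psi 42.1 shift mm [167.3 222.4 145.7] turn 132.05799148373427
[271.8, 218.1, 300.4, 247.0] 0.97
post top 10 [0.4991 0.0501 0.055 ] mid [0.4991 0.0504 0.0559]
L fit [0.5003 0.0495] yaw 174.6 cost 0.015
```

View pics/w3.png

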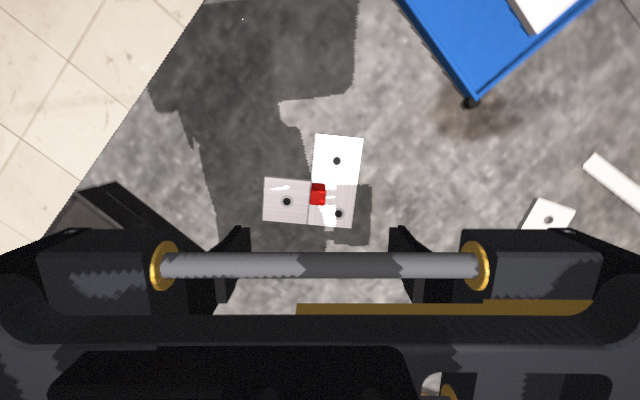

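Plate B shows whole at (263–364, 133–229), post (318,194), uncoloured aluminium; the network only reported plate A's edge (538,15) in the tray, so I segment B by height instead.

Run:
```python
from h import *
c=pickle.load(open('w3.pkl','rb'))
v,u=np.mgrid[125:228,250:375]; w=world(c,np.c_[u.ravel(),v.ravel()])
m=np.zeros((400,640),bool); m[125:228,250:375]=((w[:,2]>.006)&(w[:,2]<.06)).reshape(u.shape)
v,u=np.nonzero(m);print(len(v),u.min(),u.max(),v.min(),v.max())
q=plate(c,m); go(q[0],q[1],.085,np.degrees(q[2])-90)
```

```text
6302 263 362 133 227
post top 220 [ 0.4804 -0.2776  0.0501] mid [ 0.4625 -0.2557  0.1848]
L fit [ 0.4809 -0.2777] yaw 126.4 cost 0.015
TCP [ 0.4821 -0.2765  0.2307] psi 42.2 shift mm [-1.000e-01 -1.600e+00  1.457e+02] turn 5.8620831650101195
```

Request:
send_rows(deltas="0 -1.6 25 0 0 5.9 1;0 0 40 0 0 0 0.7;0 0 40 0 0 0 0.5;0 0 30 0 0 0 0.5;0 0 10.5 0 0 0 0.4;0 0 0 0 0 0 0;0 0 0 0 0 0 0;0 0 0 0 0 0 0;0 0 0 0 0 0 0;0 0 0 0 0 0 0")

```text
time: 10.65
position: [0.4813, -0.278, 0.0861]
tool_rot: [0.453, 0.892, -0.0, 0.001]
ft_force: [-1.4, -0.4, 6.2]
grip_width: 0.016
grip_force: 40.0
```

Request:
send_rows(deltas="0 0 0 0 0 0 0;0 0 0 0 0 0 0;0 0 0 0 0 0 0")

```text
time: 11.02
position: [0.4813, -0.278, 0.0862]
tool_rot: [0.453, 0.892, -0.0, 0.001]
ft_force: [-0.3, -0.1, 6.8]
grip_width: 0.0159
grip_force: 40.0
```

Request:
send_rows(deltas="0 0 -10 0 0 0 0;0 0 -40 0 0 0 0;0 0 -50 0 0 0 0;0 0 -40 0 0 0 0;43 25.9 0 0 0 0 0;43 25.9 0 0 0 0 0;43 25.9 0 0 0 0 0;43 25.9 0 0 0 0 0;43 25.9 0 0 0 0 0;0 0 0 0 0 0 0")

```text
time: 12.28
position: [0.4565, -0.0241, 0.225]
tool_rot: [0.451, 0.893, -0.0, -0.002]
ft_force: [0.6, -0.0, -2.2]
grip_width: 0.0158
grip_force: 40.0
```

Request:
send_rows(deltas="0 0 0 0 0 10.2 0;0 0 0 0 0 10.2 0;0 0 0 0 0 10.2 0;0 0 0 0 0 10.2 0;0 0 0 0 0 10.2 0;0 0 0 0 0 10.2 0;0 0 0 0 0 10.2 0;0 0 0 0 0 10.2 0;0 0 0 0 0 10.2 0;0 0 0 0 0 10.2 0")

```text
time: 13.52
position: [0.4589, -0.0286, 0.2253]
tool_rot: [0.979, 0.206, -0.0, 0.0]
ft_force: [0.9, 0.6, -2.7]
grip_width: 0.0152
grip_force: 40.0
```

Request:
send_rows(deltas="0 0 0 0 0 10.1 0;0 0 0 0 0 10.1 0;0 0 0 0 0 10.1 0;0 0 0 0 0 0 0")

```text
time: 14.02
position: [0.4589, -0.0285, 0.2253]
tool_rot: [0.999, -0.053, 0.0, 0.0]
ft_force: [-0.1, -0.4, -3.7]
grip_width: 0.0155
grip_force: 40.0
```

Run:
```python
from h import *
c=wrist('w4'); o=robot.get_obs();print(o['ft_force'],o['grip_width'],o['q']);go(.459,-.028,.115,-95.5)
for x in robot.cut_out('wrist','plate_1_grip'): print(x['box'],round(x['p'],2))
```

```text
[ 0.10649148  0.1175095  -3.03757698] 0.015863342631220655 [-3.05483279e-01  4.16659533e-01  1.90600360e+00 -2.42307877e-04
  8.18881323e-01  1.37056842e+00]
TCP [ 0.4589 -0.0284  0.2253] psi -96.0 shift mm [ 1.000e-01 -4.000e-01  1.103e+02] turn -0.5212058223076212
[196.7, 123.8, 302.2, 218.3] 0.78
[176.4, 104.5, 382.8, 226.6] 0.66
```

View pics/w4.png

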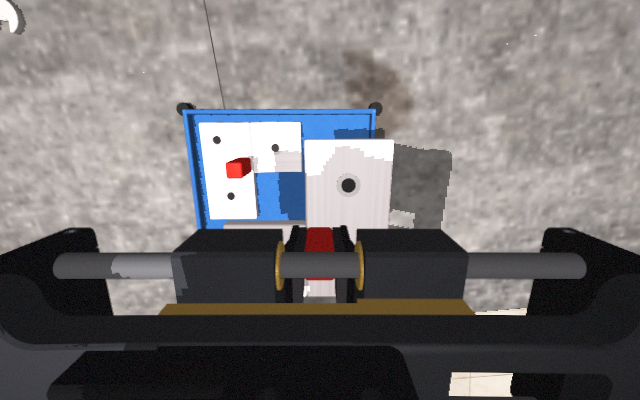

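Plate A lies flat at (199–302, 122–219), post (238,168); held plate B is aligned over the right half. Measuring A and the tray walls before lowering.

Run:
```python
from h import *
c=pickle.load(open('w4.pkl','rb')); w=tray(c)
v,u=np.mgrid[115:222,195:303]; p=world(c,np.c_[u.ravel(),v.ravel()])
m=np.zeros((400,640),bool); m[115:222,195:303]=((p[:,2]>.010)&(p[:,2]<.06)).reshape(u.shape)
h=cv2.cvtColor(c['image'],cv2.COLOR_RGB2HSV); m&=~((h[...,0]>95)&(h[...,0]<125)&(h[...,1]>90))
plate(c,m,.004); print(world(c,[[320,160],[380,160],[230,140]]))
```

```text
rim 1625 ((0.48446083068847656, 0.010531291365623474), (0.20234151184558868, 0.13250981271266937), 84.24296569824219) floor z 0.004896594241590307
post top 265 [0.4975 0.0489 0.0544] mid [0.51   0.0103 0.1841]
L fit [0.4968 0.0501] yaw 175.0 cost 0.053
[[ 0.50969378 -0.03461661  0.15072981]
 [ 0.50568863 -0.07082152  0.14968825]
 [ 0.52422089  0.06066539  0.01466051]]
```

Request:
send_rows(deltas="0 -0.4 20 0 0 -0.4 0;0 0 40 0 0 0 0;0 0 35 0 0 0 0;0 0 15 0 0 0 0;0 0 8 0 0 0 0;0 0 8 0 0 0 0;0 0 6 0 0 0 0;0 0 2 0 0 0 0;0 0 0 0 0 0 0")

```text
time: 15.25
position: [0.459, -0.0273, 0.0914]
tool_rot: [0.999, -0.05, 0.0, 0.0]
ft_force: [0.0, 0.7, -3.3]
grip_width: 0.0155
grip_force: 40.0
```

Request:
send_rows(deltas="0 0 1.5 0 0 0 0;0 0 0 0 0 0 0;0 0 0 0 0 0 0.3;0 0 0 0 0 0 0.4;0 0 0 0 0 0 0.4;0 0 0 0 0 0 0.4;0 0 -20 0 0 0 0.4;0 0 -40 0 0 0 0.4;0 0 -45 0 0 0 0.5;0 0 -45 0 0 0 0.5")

```text
time: 16.5
position: [0.4584, -0.0272, 0.241]
tool_rot: [0.999, -0.05, -0.0, -0.0]
ft_force: [-0.7, 0.3, 0.1]
grip_width: 0.042
grip_force: 0.0
```

Request:
send_rows(deltas="-55 0 0 0 0 0 0.5;-30 0 0 0 0 0 0.5;0 0 0 0 0 0 0.5;0 0 0 0 0 0 0.5")

```text
time: 17.0
position: [0.3756, -0.0192, 0.24]
tool_rot: [0.999, -0.05, 0.001, 0.0]
ft_force: [0.6, -0.1, 1.0]
grip_width: 0.0435
grip_force: 0.0
```

Run:
```python
from h import *
c=wrist('w5'); print(tool()[0])
h=cv2.cvtColor(c['image'],cv2.COLOR_RGB2HSV); red=((h[...,1]>150)&((h[...,0]<8)|(h[...,0]>172))).astype(np.uint8)
V,U=np.mgrid[0:400,0:640]; P=world(c,np.c_[U.ravel(),V.ravel()]).reshape(400,640,3)
n,l,s,_=cv2.connectedComponentsWithStats(red)
for i in range(1,n):
    if s[i,4]<60: continue
    w=P[l==i]; t=w[w[:,2]>.048]; print('post',s[i],np.median(t,0).round(4) if len(t) else w.mean(0))
    d=P-np.median(w,0); k=(np.hypot(d[...,0],d[...,1])<.04)&(h[...,1]<40)&(h[...,2]>120)&(P[...,2]<.03)&(P[...,2]>.008); q=P[k]
    if len(q)>50: print('  plate z',np.median(q[:,2]),'tilt',np.linalg.lstsq(np.c_[q[:,:2],np.ones(len(q))],q[:,2],rcond=None)[0][:2])
```

```text
[ 0.37584939 -0.01931062  0.23995923]
post [224  70  26  22 454] [0.4959 0.0491 0.0541]
  plate z 0.014443618500535493 tilt [-0.00412308  0.00175605]
post [311 103  16  17 266] [ 0.4595 -0.0272  0.0543]
  plate z 0.014447388813980111 tilt [-0.00202084  0.00027589]
```

View pics/w5.png

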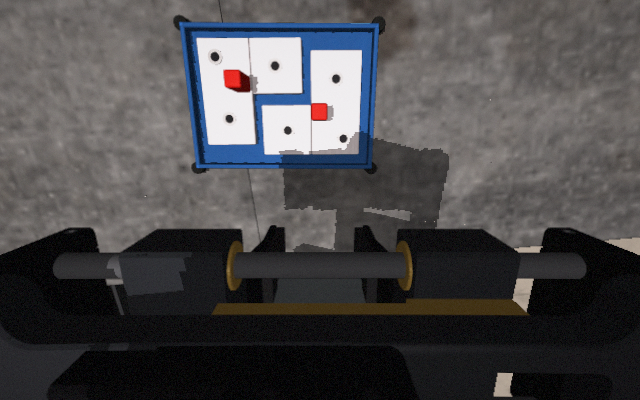

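Both plates lie nested and flat in the tray (posts at (236,80) and (319,112)). Their tops are at z = 14.4 mm, tilt is under 0.005 rad, and the gripper is clear.

```bash
python3 -c "
from rig import robot
print(robot.hand_in())"
```

```text
the job is handed in; nothing more can be done
None
```

Both aluminium plates lie nested and flat on the blue tray's floor and are released; the try square and the pink look-alike were left alone, and the job is handed in (no verdict was returned).

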